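# Ready the sweets tub for the counter

## Task

Get the round sweets tub ready to carry to the counter: first clear the yellow box cutter and the roll of labels off its lid and lay them in the blue tool tray, then turn the clear lid by its knob until its opening is over the yellow cup, and drop every praline on the table through the opening into that cup. Next turn the lid back so that its opening is over the grey plug, which closes the tub, and last swing the carry handle up and over until it rests by itself against its stop just past upright. Leave the red tin, the ribbon roll and the price ticket stand where they are.

Things in the scene. Friction and masses are not known exactly. Their poses are not given: they have to be found in the camera images.
- tub: round cream sweets tub, fixed to the table, outer radius 94 mm, wall top at 78 mm; origin: centre of its underside on the table, z up. Its own +x points to the grey plug (closed position). Inside, at 54 mm from the centre and 90 degrees apart, stand the plug and three coloured cups. Nothing can be lifted out of it
- lid (a joint): turn of the clear lid about the tub's vertical axis, rad, counter-clockwise from above positive; it is the angle of the opening's direction from the tub's +x (0 = closed, over the grey plug; +1.57 = over the cup on the tub's +y side; 3.14 or -3.14 = over the cup on the -x side; -1.57 = -y side). Range -3.5 to 3.5; friction about 0.06 N m, stays where it is left
- lid_opening (a point): centre of the lid's opening, 54 mm from the axis, on the lid's top face (83 mm above the table). The lid is a clear disc, 188 mm across, 78 to 83 mm above the table. The opening, outlined in black, is a sector 54 degrees wide (about 49 mm across at this point) from 24 to 84 mm from the axis
- lid_knob (a point): grip point on the lid's black knob, on the axis, 101 mm above the table (18 mm above the lid's top face). The knob is an upright bar 44 mm long (pointing to the opening, white line on that half), 12 mm thick, its top 115 mm above the table, on a disc of 18 mm radius, 6 mm high
- closed_mark (a point): point straight above the grey plug, on the tub's +x side, 54 mm from the axis, at the lid's top face. The plug is solid, 72 mm across, its top at 76 mm
- yellow_cup: yellow round cup in the tub, seen through the clear lid: inner radius 33 mm, outer 36 mm, 66 mm high, floor 4 mm thick; origin: centre of its underside, 6 mm above the table. Which of the three places it has changes. Fixed
- red_cup: red cup, the same shape, not to be used
- blue_cup: blue cup, the same shape, not to be used
- bail (a joint): angle of the carry handle, rad: 0 = folded, level, on the tub's -x side; 1.57 = upright; 1.75 = leaning just past upright on its stop, where its weight holds it. Turns almost freely (friction 0.01 N m, weight 0.14 kg), falls back to 0 if let go before upright. Hinge axis: along the tub's y, through the tub's axis, 66 mm above the table
- bail_grip (a point): middle of the black round grip of the carry handle (90 mm long along the tub's y, 16 mm thick), 145 mm from the hinge axis; folded, it is 66 mm above the table and 145 mm from the tub's centre on its -x side. The steel side arms (7 mm thick) run 103 mm either side of the centre
- cutter: yellow box cutter, 25 x 150 x 14 mm, lying flat, 0.08 kg, blade in; its own y is its length; origin: centre of its underside. Starts on the lid beside the knob, its length roughly along the tub's x
- label_roll: white label roll, 44 mm across, 26 mm high, standing on its flat face; origin: centre of its underside. Starts on the lid on the other side of the knob
- tray: blue open tool tray, 200 (own x) x 130 (own y) x 20 mm, walls and floor 4 mm thick, fixed; origin: centre of its underside on the table
- praline_0: praline: square brown paper cup 28 x 28 mm, 15 mm high, with a gold dome to 25 mm height; 25 g; the display basket stands up at about y = -0.33; origin: centre of its underside. Starts on the table to the robot's right. May be absent
- praline_1: praline: square brown paper cup 28 x 28 mm, 15 mm high, with a gold dome to 25 mm height; 25 g; the display basket stands up at about y = -0.33; origin: centre of its underside. Starts on the table to the robot's right. May be absent
- praline_2: praline: square brown paper cup 28 x 28 mm, 15 mm high, with a gold dome to 25 mm height; 25 g; the display basket stands up at about y = -0.33; origin: centre of its underside. Starts on the table to the robot's right. May be absent
- praline_3: praline: square brown paper cup 28 x 28 mm, 15 mm high, with a gold dome to 25 mm height; 25 g; the display basket stands up at about y = -0.33; origin: centre of its underside. Starts on the table to the robot's right. May be absent
- red_tin: red round tin, 63 mm across, 27 mm high, bystander
- ribbon: roll of gold ribbon between white card flanges, 76 x 73 x 25 mm, bystander
- ticket: price ticket stand, 176 mm high, foot 60 mm across, bystander

How it is judged:
By the outcome, as a careful person would: the job done as asked, in the order asked, and still so for the second after the job is handed in, with the robot touching nothing.
Of praline_0, praline_1, praline_2, praline_3 only 3 to 4 are there at a start; the rules pass over those that are not, and their reading is None.
At some moment in a run one of praline_0, praline_1, praline_2, praline_3 may be knocked a few centimetres aside while the robot is not near it.
Once in a run the grip may slacken for a moment while it holds something.
It also fails if it takes over 210 s, if anything falls off the work surface, if the arm or the gripper's body presses on something with over 40 N, if the wrist force passes 120 N, or if a joint passes its speed limit or range.

## Robot

A 6-joint arm with a two-finger parallel gripper is mounted at the origin on a cart in front of the work surface, level with it; the furniture and walls round the work are solid. World frame = base frame: x ahead of the robot, y to its left, z up, the work surface at z = 0. Lengths are in m, angles in rad, forces in N, time in s.
With the tool pointing down it reaches from about 0.3 to 0.775 m from the base axis. Payload 14.6 kg.
Tool frame: the origin (TCP) lies at the very end of the fingers, on their centre line; the grasp point (between the pads) lies 19 mm behind it; z points along the fingers, y is the line along which they close (so a half turn about z gives the same grasp; the last joint's range is limited). The gripper opens to 94 mm and grips with 3 to 60 N. Pads are 16 mm wide; open, the fingers measure 119 mm over their backs; the gripper's body (75 mm by 177 mm) begins 78 mm behind the grasp point.
Start: joints at [-1.23, 0.3, 1.521, -0, 1.321, -0.067], TCP at [0.218, -0.505, 0.205] pointing down, gripper open.
Joint ranges: [-3.03, 3.03], [-0.79, 2.21], [0.23, 2.52], [-1.04, 4.18], [0, 3.07], [-2.55, 2.55]. Speed limits (rad/s): [2.22, 2.22, 2.57, 3.14, 3.14, 3.14].

## Interface

Orientations are given as a rotation vector (axis times angle).
In Python, from cell import robot gives the robot as it stands.
- The arm moves only by the shell command python3 -m jog 'ROWS' [OPENING]. ROWS is JSON, a list of rows, each a list of 4 numbers: the shift along the world's x, y, z in m, then the turn about the world's z in rad. In form: [[x, y, z, roll], ...]. A call has 1 to 20 rows; each row is the pose to reach, as a shift and turn from the pose commanded when the call began; what a row does not reach only later rows make up. A row lasts 1/10 s, in which the tool goes at most 50 mm and 8.59 degrees, less where a joint would pass 70% of its speed; a pose out of reach is approached as far as the arm can. A call with a gripper value outside its range is refused whole. OPENING is the closure, from 0 (fully open) to 1 (shut), set as the call begins (- or left out, the last holds). The fingers move at their own pace and stop on an object; the grip force is fixed at half the most. Time passes only in rows, so rows that repeat a pose let the fingers close. It gives the time, the measured TCP pose, the force, the opening and the grip force at its end, in the units of the state.
- robot.get_state(): the state, without advancing time (a new reading comes with each control period).
- robot.get_image(name): name is "scene" or "top" or "wrist"; returns a dict with "color" (400x640x3 uint8, blue, green, red), "fx", "fy", "cx", "cy" (pixels), "position" and "rotation" of the camera in the world; the wrist camera has in their place "hand_eye" (4x4, takes a point from camera to tool coordinates, whose origin is the TCP and whose axes are the flange's). Camera axes: x right, y up, looking along -z (the intrinsics and any distortion apply to the point x, -y, -z); pixel columns grow to the right and rows downward; lengths in m; the calibration is good to about 2 mm. The wrist camera is an equidistant fisheye: a pixel r from the principal point sees the ray r / f radians off the axis. A picture is of the moment at which its call begins: read the wrist's pose just before it. There is no depth.
- robot.close_job(): hands the job in; it is judged then, once.
The state is a dict: "time_s": time; "joints": joint angles; "joint_velocities": joint speeds; "effort": joint torques, N m; "tcp_pos": TCP position; "ee_rot": TCP orientation; "contact_force": force on the tool from outside, world axes, zero at the start; "ft_torque": the same for the moment, N m; "opening": finger opening in m; "grip_force": force on a finger pad.
Only numpy, scipy, OpenCV 4.12 (cv2) and the standard library are available. Lean on these libraries where they do the work, as an engineer would, in place of code of your own. Each camera call takes 0.05 s, during which the arm holds its last target. There are 200 camera calls.

## Working session

There is one attempt and no reset: what is moved stays moved. The work goes in short steps, Python scripts to look and compute and a shell command to move; the robot and the scene stay as the last step left them, time stands still between calls to the robot, and variables do not carry over. Pictures are saved under pics/ and viewed, at most 17 in all, crops included, and the job is handed in when it is done.

```bash
mkdir -p pics; ls
cat > h.py <<'E'
import numpy as np,cv2
from cell import robot
def snap(n,f):
    im=robot.get_image(n); cv2.imwrite('pics/'+f,im['color']); 
    np.save('pics/'+f[:-4]+'.npy',{k:v for k,v in im.items() if k!='color'},allow_pickle=True); return im
def px(im,u,v,z):
    d=np.array([(u-im['cx'])/im['fx'],-(v-im['cy'])/im['fy'],-1.]); R=np.array(im['rotation'])
    if R.shape!=(3,3): R=cv2.Rodrigues(R.astype(float))[0]
    d=R@d; p=np.array(im['position']); return p+d*(z-p[2])/d[2]
E
python3 - <<'E'
from h import *
a=snap('top','top0.png');b=snap('scene','scene0.png')
print({k:v for k,v in a.items() if k!='color'});print({k:v for k,v in b.items() if k!='color'})
print(robot.get_state())
E
```

```text
pics
{'fx': 461.60290507622324, 'fy': 461.60290507622324, 'cx': 321.57748766983445, 'cy': 197.7532867935978, 'position': array([4.33508165e-01, 8.48071561e-04, 1.28764473e+00]), 'rotation': array([ 0.09232772, -0.09873272, -1.5418464 ])}
{'fx': 393.15664727993703, 'fy': 393.15664727993703, 'cx': 324.4274944191762, 'cy': 202.22178327270626, 'position': array([1.03317373, 0.39513146, 1.06250765]), 'rotation': array([0.30498588, 0.63994632, 2.21811723])}
{'time_s': 0.1, 'joints': array([-1.22959411e+00,  3.00465565e-01,  1.52151535e+00, -4.24607128e-05,
        1.32070002e+00, -6.65899303e-02]), 'joint_velocities': array([ 0.00041089, -0.00349716, -0.00250459,  0.00135405,  0.00039885,
        0.0001593 ]), 'effort': array([ 3.93862929e-04, -5.32645583e+01, -3.53285551e+01,  7.09389593e-02,
        2.34849192e-02, -7.06622336e-05]), 'tcp_pos': array([ 0.21803386, -0.50467959,  0.20491717]), 'ee_rot': array([-3.07546134e+00, -6.35928282e-01,  2.97889046e-04]), 'contact_force': array([-0.31489528, -0.68243436, -0.39250277]), 'ft_torque': array([ 0.00700662, -0.03166688,  0.00492696]), 'grip_force': 0.0, 'opening': 0.09390855532145564}
```

View pics/top0.png

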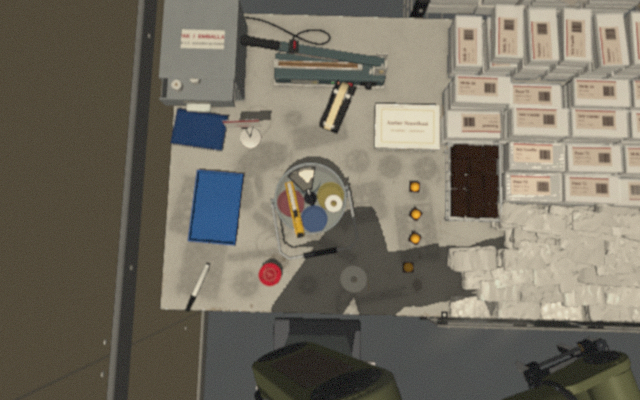

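View pics/scene0.png

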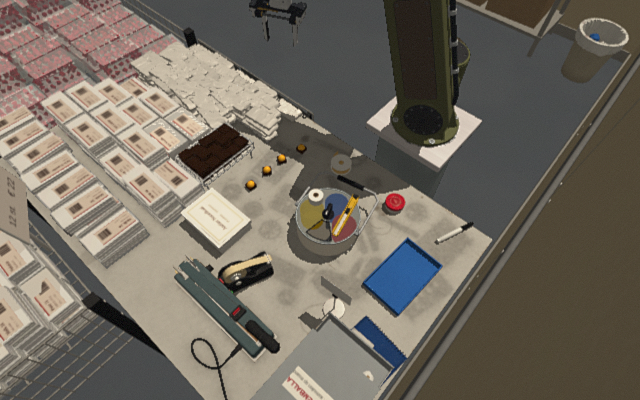

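Run:
```python
from h import *
a=cv2.imread('pics/top0.png')
c=cv2.resize(a[145:295,160:360],None,fx=4,fy=4,interpolation=cv2.INTER_CUBIC);cv2.imwrite('pics/crop0.png',c)
im=np.load('pics/top0.npy',allow_pickle=True).item()
for n,u,v,z in [('p',415,186,.015),('p',416,214,.015),('p',415,239,.015),('p',408,267,.015),('tin',270,273,.027),('rib',353,280,.025),('tray1',196,170,.02),('tray2',243,172,.02),('tray3',236,244,.02),('tray4',189,241,.02),('tick',250,138,0),('bin',450,215,.05)]: print(n,px(im,u,v,z).round(3))
```

```text
p [ 0.63  -0.262  0.015]
p [ 0.552 -0.265  0.015]
p [ 0.482 -0.262  0.015]
p [ 0.406 -0.243  0.015]
tin [0.38  0.131 0.027]
rib [ 0.367 -0.093  0.025]
tray1 [0.657 0.349 0.02 ]
tray2 [0.655 0.218 0.02 ]
tray3 [0.456 0.228 0.02 ]
tray4 [0.46  0.356 0.02 ]
tick [0.758 0.206 0.   ]
bin [ 0.548 -0.349  0.05 ]
```

View pics/crop0.png

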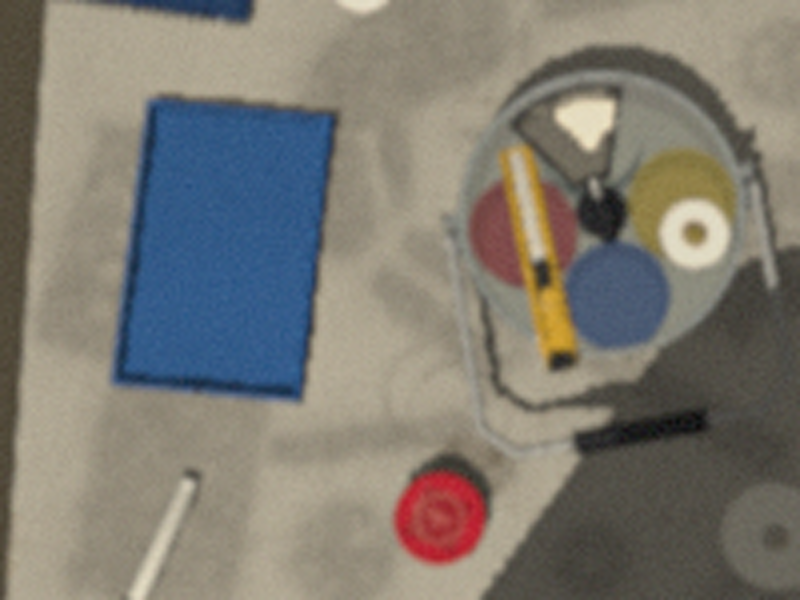

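```bash
cat >> h.py <<'E'
def yaw():  # direction of tool y in world, deg mod 180
    s=robot.get_state(); R=cv2.Rodrigues(np.array(s['ee_rot'],float))[0]; return np.degrees(np.arctan2(R[1,1],R[0,1]))%180, s['tcp_pos'].round(4), R[:,2].round(3)
E
python3 - <<'E'
from h import *
im=np.load('pics/top0.npy',allow_pickle=True).item()
q=lambda u,v,z:px(im,160+u/4-.375,145+v/4-.375,z)
P={n:q(*a) for n,a in dict(red=(523,230,.072),yel=(683,200,.072),blue=(618,295,.072),knobdisc=(600,212,.086),grip=(640,428,.066),c1=(515,150,.097),c2=(562,365,.097),roll=(695,233,.109),op=(570,130,.083),o1=(515,120,.083),o2=(620,90,.083),h1=(460,225,.066),h2=(748,172,.066),tin=(440,515,.027),g1=(577,440,.066),g2=(705,418,.066)).items()}
for n in P: print(n,P[n].round(3))
d=lambda a:round(float(np.degrees(np.arctan2(a[1],a[0]))),1)
c=(P['red']+P['yel'])/2;print('c',c,d(P['red']-P['yel'])-90,'blue',d(c-P['blue']),'grip',d(c-P['grip']),'gripdir',d(P['g1']-P['g2'])-90,'cut',d(P['c1']-P['c2']),'op',d(P['o1']-c),d(P['o2']-c))
print(yaw())
E
```

```text
red [0.569 0.08  0.072]
yel [ 0.592 -0.025  0.072]
blue [0.527 0.016 0.072]
knobdisc [0.58  0.029 0.086]
grip [ 0.441 -0.001  0.066]
c1 [0.618 0.086 0.097]
c2 [0.479 0.05  0.097]
roll [ 0.566 -0.033  0.109]
op [0.635 0.051 0.083]
o1 [0.641 0.087 0.083]
o2 [0.663 0.018 0.083]
h1 [0.572 0.123 0.066]
h2 [ 0.613 -0.068  0.066]
tin [0.379 0.132 0.027]
g1 [0.432 0.04  0.066]
g2 [ 0.448 -0.043  0.066]
c [0.58026633 0.02744585 0.072     ] 12.299999999999997 blue 12.2 grip 11.4 gripdir 11.200000000000003 cut 14.2 op 44.8 -6.2
(np.float64(113.36537349621946), array([ 0.218 , -0.5047,  0.2049]), array([-0.   ,  0.001, -1.   ]))
```

```bash
R='[0.33,0.573,0.04,-0.16]'; python3 -m jog '[[0.05,0.08,0.03,-0.1],[0.08,0.13,0.04,-0.16],[0.10,0.17,0.04,-0.16],[0.12,0.21,0.04,-0.16],[0.14,0.25,0.04,-0.16],[0.165,0.29,0.04,-0.16],[0.19,0.33,0.04,-0.16],[0.215,0.37,0.04,-0.16],[0.24,0.41,0.04,-0.16],[0.265,0.45,0.04,-0.16],[0.285,0.49,0.04,-0.16],[0.305,0.53,0.04,-0.16],[0.32,0.56,0.04,-0.16],[0.33,0.573,0.04,-0.16],[0.33,0.573,0.04,-0.16],[0.33,0.573,0.04,-0.16],[0.33,0.573,0.04,-0.16],[0.33,0.573,0.04,-0.16]]' 0.36
python3 - <<'E'
from h import *
print(yaw()); im=snap('wrist','w1.png'); print({k:v for k,v in im.items() if k!='color'})
E
```

```text
time_s: 1.9
tcp_pos: [0.5478, 0.0671, 0.2457]
ee_rot: [3.118, 0.386, 0.001]
contact_force: [-0.2, 0.1, -0.3]
opening: 0.0605
grip_force: 0.0
(np.float64(104.11456854887784), array([0.5478, 0.0671, 0.2457]), array([ 0., -0., -1.]))
{'fx': 309.70691628693146, 'fy': 309.70691628693146, 'cx': 320.48744729234517, 'cy': 199.5876527237053, 'hand_eye': array([[-1.99713276e-04,  9.56728014e-01,  2.90983620e-01,
         8.43520751e-02],
       [ 9.99999518e-01,  4.70669317e-04, -8.61180231e-04,
        -4.14948960e-04],
       [-9.60872314e-04,  2.90983307e-01, -9.56727648e-01,
        -1.79915397e-01],
       [ 0.00000000e+00,  0.00000000e+00,  0.00000000e+00,
         1.00000000e+00]])}
```

View pics/w1.png

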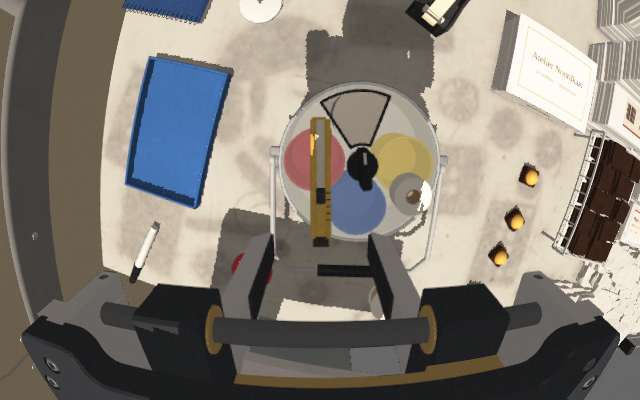

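```bash
cat >> h.py <<'E'
def wpx(im,pose,u,v,z):
    # pose=(tcp_pos,ee_rot)
    a=np.array([u-im['cx'],v-im['cy']]); r=np.hypot(*a); th=r/im['fx']; a=a/max(r,1e-9)
    d=np.array([np.sin(th)*a[0],-np.sin(th)*a[1],-np.cos(th)]); H=im['hand_eye']
    R=cv2.Rodrigues(np.array(pose[1],float))[0]; p=R@H[:3,3]+pose[0]; d=R@H[:3,:3]@d
    return p+d*(z-p[2])/d[2]
E
python3 - <<'E'
from h import *
im=np.load('pics/w1.npy',allow_pickle=True).item(); s=robot.get_state(); po=(s['tcp_pos'],s['ee_rot'])
P={}
for n,u,v,z in [('rimL',279,160,.083),('rimR',442,160,.083),('top',360,82,.083),('bot',360,243,.083),('knob',362,167,.086),('kw',362,155,.115),('ke',367,187,.115),('c1',318,117,.097),('c2',321,246,.097),('roll',412,192,.109),('o1',321,97,.083),('o2',391,97,.083),('yel',402,163,.072),('red',313,160,.072),('blue',356,205,.072),('p',529,176,.02),('p',514,219,.02),('p',498,254,.02),('g1',318,270,.066),('g2',371,270,.066),('t1',150,58,.02),('t2',232,70,.02),('t3',200,208,.02),('t4',126,184,.02)]:
    P[n]=wpx(im,po,u,v,z); print(n,P[n].round(3))
E
```

```text
rimL [0.562 0.119 0.083]
rimR [ 0.611 -0.065  0.083]
top [0.669 0.053 0.083]
bot [0.487 0.002 0.083]
knob [0.578 0.027 0.086]
kw [0.594 0.035 0.115]
ke [0.563 0.021 0.115]
c1 [0.62  0.088 0.097]
c2 [0.478 0.049 0.097]
roll [ 0.569 -0.031  0.109]
o1 [0.642 0.09  0.083]
o2 [0.663 0.016 0.083]
yel [ 0.593 -0.021  0.072]
red [0.57  0.082 0.072]
blue [0.529 0.018 0.072]
p [ 0.628 -0.253  0.02 ]
p [ 0.555 -0.254  0.02 ]
p [ 0.49  -0.252  0.02 ]
g1 [0.428 0.041 0.066]
g2 [ 0.444 -0.029  0.066]
t1 [0.655 0.344 0.02 ]
t2 [0.655 0.214 0.02 ]
t3 [0.455 0.225 0.02 ]
t4 [0.461 0.357 0.02 ]
```

```bash
python3 -m jog '[[0,0,-0.02,0],[-0.003,-0.001,-0.06,0],[-0.003,-0.001,-0.1,0],[-0.003,-0.001,-0.13,0],[-0.003,-0.001,-0.145,0],[-0.003,-0.001,-0.155,0],[-0.003,-0.001,-0.158,0],[-0.003,-0.001,-0.158,0],[-0.003,-0.001,-0.158,0]]' 0.51
python3 -m jog '[[0,0,0,0],[0,0,0,0],[0,0,0,0],[0,0,0,0],[0,0,0,0],[0,0,0,0],[0,0,0,0],[0,0,0.01,0],[0,0,0.03,0],[0,0,0.06,0],[0,0,0.06,0]]' 1
```

```text
time_s: 2.85
tcp_pos: [0.5456, 0.067, 0.0884]
ee_rot: [3.117, 0.388, 0.002]
contact_force: [-0.2, -0.4, 0.2]
opening: 0.0462
grip_force: 0.0
time_s: 3.95
tcp_pos: [0.5465, 0.0673, 0.1514]
ee_rot: [3.117, 0.388, 0.009]
contact_force: [-0.0, 0.7, -0.6]
opening: 0.021
grip_force: 30.5
```

```bash
python3 -m jog '[[0,0.02,0,-0.05],[0,0.05,0,-0.1],[0.003,0.09,0,-0.15],[0.006,0.13,0,-0.2],[0.006,0.17,0,-0.25],[0.006,0.2,0,-0.28],[0.006,0.225,-0.02,-0.28],[0.006,0.237,-0.05,-0.28],[0.006,0.237,-0.09,-0.28],[0.006,0.237,-0.11,-0.28],[0.006,0.237,-0.115,-0.28],[0.006,0.237,-0.115,-0.28],[0.006,0.237,-0.115,-0.28],[0.006,0.237,-0.115,-0.28]]'
```

```text
time_s: 5.35
tcp_pos: [0.5518, 0.3044, 0.034]
ee_rot: [-3.14, 0.051, -0.003]
contact_force: [-0.2, 0.2, 0.0]
opening: 0.0214
grip_force: 30.5
```

```bash
python3 -m jog '[[0,0,-0.01,0],[0,0,-0.02,0],[0,0,-0.0235,0],[0,0,-0.0235,0],[0,0,-0.0235,0],[0,0,-0.0235,0]]'
python3 -m jog '[[0,0,0,0],[0,0,0,0],[0,0,0,0],[0,0,0,0],[0,0,0.02,0],[0,0,0.06,0],[0,0,0.11,0],[0,0,0.16,0],[0,0,0.19,0],[0,0,0.19,0],[0,0,0.19,0]]' 0.5
python3 - <<'E'
from h import *
s=robot.get_state();print(s['joints'].round(2),yaw())
E
```

```text
time_s: 5.95
tcp_pos: [0.5508, 0.3039, 0.0087]
ee_rot: [3.141, -0.051, -0.001]
contact_force: [-3.5, -2.5, 4.6]
opening: 0.0211
grip_force: 34.7
time_s: 7.05
tcp_pos: [0.551, 0.3041, 0.1987]
ee_rot: [-3.141, 0.051, -0.0]
contact_force: [-0.2, -0.1, 0.1]
opening: 0.0466
grip_force: 0.0
[ 0.45  0.48  1.28 -0.    1.37  2.05] (np.float64(88.1557779797449), array([0.551 , 0.3041, 0.1987]), array([ 0.,  0., -1.]))
```

```bash
python3 -m jog '[[0,-0.03,0,0.15],[0.003,-0.07,0,0.3],[0.006,-0.11,0,0.45],[0.009,-0.15,0,0.6],[0.01,-0.19,0,0.75],[0.011,-0.23,0,0.9],[0.013,-0.26,0,1.05],[0.015,-0.29,0,1.2],[0.016,-0.31,0,1.32],[0.017,-0.328,0,1.43],[0.017,-0.335,0,1.43],[0.017,-0.335,-0.03,1.43],[0.017,-0.335,-0.07,1.43],[0.017,-0.335,-0.095,1.43],[0.017,-0.335,-0.108,1.43],[0.017,-0.335,-0.108,1.43],[0.017,-0.335,-0.108,1.43]]' 0.25
python3 -m jog '[[0,0,0,0],[0,0,0,0],[0,0,0,0],[0,0,0,0],[0,0,0,0],[0,0,0,0],[0,0,0.01,0],[0,0,0.03,0],[0,0,0.06,0],[0,0,0.09,0],[0,0,0.09,0]]' 1
```

```text
time_s: 8.75
tcp_pos: [0.5686, -0.0307, 0.0918]
ee_rot: [2.405, 2.02, 0.001]
contact_force: [0.0, -0.5, 0.7]
opening: 0.0705
grip_force: 0.0
time_s: 9.85
tcp_pos: [0.5696, -0.031, 0.1855]
ee_rot: [2.401, 2.018, 0.007]
contact_force: [1.1, -0.8, -0.6]
opening: 0.043
grip_force: 30.0
```

```bash
python3 -m jog '[[0,0.02,0,0],[0,0.06,0,0.05],[-0.003,0.1,0,0.1],[-0.006,0.14,0,0.15],[-0.01,0.18,0,0.17],[-0.012,0.22,0,0.17],[-0.013,0.25,-0.01,0.17],[-0.013,0.27,-0.03,0.17],[-0.013,0.281,-0.06,0.17],[-0.013,0.281,-0.1,0.17],[-0.013,0.281,-0.135,0.17],[-0.013,0.281,-0.15,0.17],[-0.013,0.281,-0.15,0.17],[-0.013,0.281,-0.15,0.17]]'
```

```text
time_s: 11.25
tcp_pos: [0.5558, 0.2502, 0.0323]
ee_rot: [2.224, 2.218, 0.002]
contact_force: [-0.2, -0.5, 0.6]
opening: 0.0427
grip_force: 30.0
```

```bash
python3 -m jog '[[0,0,-0.01,0],[0,0,-0.018,0],[0,0,-0.0195,0],[0,0,-0.0195,0],[0,0,-0.0195,0],[0,0,-0.0195,0]]'
python3 -m jog '[[0,0,0,0],[0,0,0,0],[0,0,0,0],[0,0,0,0],[0,0,0.02,0],[0,0,0.06,0],[0,0,0.11,0],[0,0,0.16,0],[0,0,0.21,0],[0,0,0.21,0],[0,0,0.21,0]]' 0.25
python3 - <<'E'
from h import *
s=robot.get_state();print(s['joints'].round(2),yaw())
a=snap('top','t2.png')['color'];cv2.imwrite('pics/t2c.png',cv2.resize(a[150:290,160:440],None,fx=2.8,fy=2.8,interpolation=cv2.INTER_CUBIC))
E
```

```text
time_s: 11.85
tcp_pos: [0.5571, 0.2515, 0.0148]
ee_rot: [2.223, 2.217, 0.01]
contact_force: [-1.9, 4.8, 17.1]
opening: 0.043
grip_force: 30.0
time_s: 12.95
tcp_pos: [0.5553, 0.2501, 0.222]
ee_rot: [2.224, 2.218, 0.002]
contact_force: [0.2, -0.2, -0.3]
opening: 0.0705
grip_force: 0.0
[ 0.36  0.42  1.32 -0.    1.4   0.37] (np.float64(179.82321986196405), array([0.5553, 0.2501, 0.222 ]), array([ 0.001,  0.001, -1.   ]))
```

View pics/t2c.png

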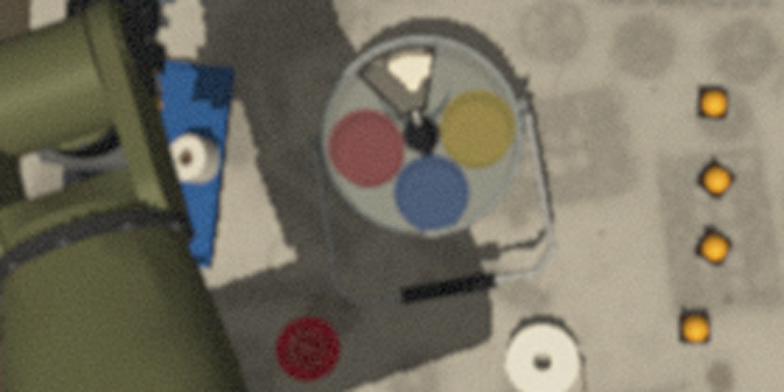

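```bash
python3 -m jog '[[0,-0.02,0,0.15],[0,-0.05,0,0.3],[0,-0.08,0,0.45],[0.005,-0.11,0,0.6],[0.01,-0.14,0,0.75],[0.014,-0.16,0,0.9],[0.018,-0.18,0,1.05],[0.02,-0.2,0,1.2],[0.022,-0.21,0,1.35],[0.024,-0.2225,0,1.5],[0.024,-0.2225,0,1.65],[0.024,-0.2225,0,1.8],[0.024,-0.2225,0,1.885],[0.024,-0.2225,-0.03,1.885],[0.024,-0.2225,-0.07,1.885],[0.024,-0.2225,-0.1,1.885],[0.024,-0.2225,-0.1,1.885]]' 0.57
python3 - <<'E'
from h import *
s=robot.get_state();print(s['joints'].round(2),yaw())
snap('wrist','w2.png')
E
```

```text
time_s: 14.7
tcp_pos: [0.5763, 0.0276, 0.1159]
ee_rot: [0.485, -3.094, -0.003]
contact_force: [-0.5, 0.4, 0.0]
opening: 0.0402
grip_force: 0.0
[-0.02  0.45  1.53  0.    1.17 -1.9 ] (np.float64(107.82389834212799), array([0.5763, 0.0276, 0.1159]), array([-0.01,  0.  , -1.  ]))
```

View pics/w2.png

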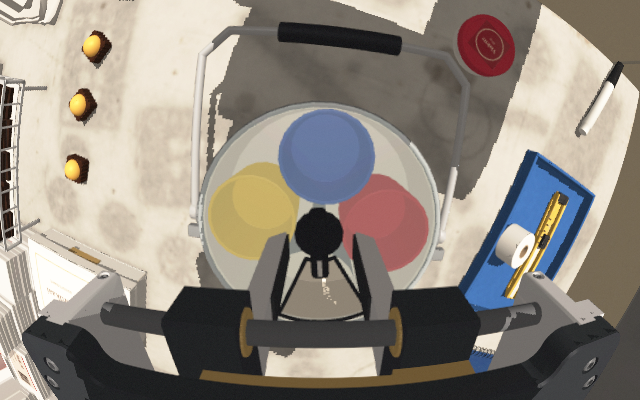

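```bash
python3 -m jog '[[0,0,-0.01,0],[0.002,0,-0.022,0],[0.002,0,-0.022,0],[0.002,0,-0.022,0]]'
python3 -m jog '[[0,0,0,0],[0,0,0,0],[0,0,0,0],[0,0,0,0],[0,0,0,0],[0,0,0,0],[0,0,0,-0.05]]' 1
python3 -c "
from h import *
print(yaw())"
```

```text
time_s: 15.15
tcp_pos: [0.5812, 0.0276, 0.0996]
ee_rot: [-0.487, 3.104, -0.0]
contact_force: [-0.7, -0.0, -0.0]
opening: 0.0405
grip_force: 0.0
time_s: 15.85
tcp_pos: [0.5812, 0.0277, 0.0996]
ee_rot: [-0.409, 3.115, 0.0]
contact_force: [-0.9, 1.1, 2.9]
opening: 0.0115
grip_force: 29.8
(np.float64(104.95780979028109), array([0.5812, 0.0277, 0.0996]), array([ 0.,  0., -1.]))
```

```bash
python3 -m jog '[[0,0,0,-0.1],[0,0,0,-0.22],[0,0,0,-0.34],[0,0,0,-0.46],[0,0,0,-0.58],[0,0,0,-0.7],[0,0,0,-0.82],[0,0,0,-0.94],[0,0,0,-1.06],[0,0,0,-1.18],[0,0,0,-1.3],[0,0,0,-1.42],[0,0,0,-1.52],[0,0,0,-1.59],[0,0,0,-1.614],[0,0,0,-1.614],[0,0,0,-1.614]]'
python3 -c "
from h import *
print(yaw())"
```

```text
time_s: 17.55
tcp_pos: [0.5808, 0.0271, 0.0996]
ee_rot: [-1.967, -2.45, 0.002]
contact_force: [-5.0, -3.3, 4.9]
opening: 0.0114
grip_force: 29.9
(np.float64(12.480374631039467), array([0.5808, 0.0271, 0.0996]), array([-0.001, -0.001, -1.   ]))
```

```bash
python3 -m jog '[[0,0,0,0],[0,0,0,0],[0,0,0,0],[0,0,0,0],[0,0,0.02,0],[0,0,0.06,0],[0,0,0.11,0],[0,0,0.16,0],[0,0,0.2,0],[0,0,0.2,0],[0,0,0.2,0]]' 0.57
python3 - <<'E'
from h import *
s=robot.get_state();print(s['joints'].round(2),yaw(),s['ee_rot'])
snap('wrist','w3.png')
E
```

```text
time_s: 18.65
tcp_pos: [0.5812, 0.0276, 0.2996]
ee_rot: [1.966, 2.449, 0.001]
contact_force: [-0.5, -0.5, -1.6]
opening: 0.0406
grip_force: 0.0
[-0.02  0.32  1.28 -0.    1.54 -0.23] (np.float64(12.494837973878564), array([0.5812, 0.0276, 0.2996]), array([ 0.001, -0.   , -1.   ])) [1.96605833e+00 2.44943161e+00 8.24502422e-04]
```

View pics/w3.png

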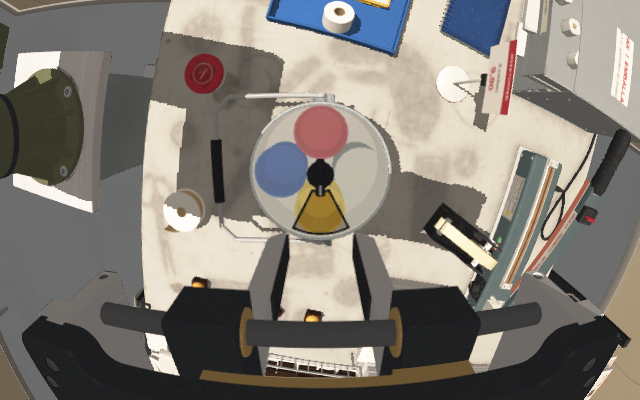

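```bash
python3 -m jog '[[-0.005,-0.02,0,0],[-0.015,-0.06,0,0],[-0.02,-0.1,0,0],[-0.03,-0.14,0,0],[-0.035,-0.18,0,-0.05],[-0.045,-0.22,0,-0.1],[-0.05,-0.26,0,-0.15],[-0.06,-0.3,0,-0.2],[-0.06,-0.318,0,-0.22],[-0.06,-0.318,0,-0.22],[-0.06,-0.318,0,-0.22]]' 0.45
python3 - <<'E'
from h import *
s=robot.get_state();print(s['joints'].round(2),yaw(),s['ee_rot'].round(4))
snap('wrist','w4.png')
a=snap('top','t4.png')
E
```

```text
time_s: 19.8
tcp_pos: [0.5213, -0.2896, 0.2985]
ee_rot: [-2.221, -2.219, 0.0]
contact_force: [0.7, -0.1, 0.1]
opening: 0.0515
grip_force: 0.0
[-0.57  0.36  1.23  0.    1.55 -0.57] (np.float64(179.94054984523655), array([ 0.5213, -0.2896,  0.2985]), array([-0.001,  0.001, -1.   ])) [-2.2214e+00 -2.2191e+00  1.0000e-04]
```

View pics/w4.png

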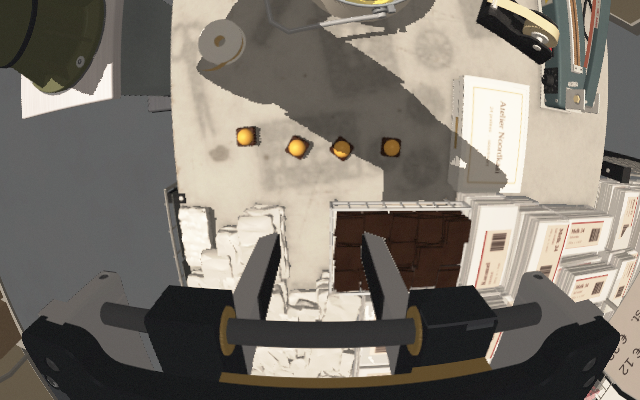

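Run:
```python
from h import *
a=cv2.imread('pics/w4.png'); im=np.load('pics/w4.npy',allow_pickle=True).item(); s=robot.get_state(); po=(s['tcp_pos'],s['ee_rot'])
c=a[115:170,225:415]; cv2.imwrite('pics/w4c.png',cv2.resize(c,None,fx=4.2,fy=4.2,interpolation=cv2.INTER_CUBIC))
hsv=cv2.cvtColor(a,cv2.COLOR_BGR2HSV)
m=((hsv[...,1]>110)&(hsv[...,0]<30)).astype(np.uint8); m[:115]=0;m[170:]=0;m[:,:225]=0;m[:,415:]=0
cs=cv2.findContours(m,0,2)[0]
for k in cs:
    if cv2.contourArea(k)<60: continue
    pts=np.array([wpx(im,po,*p[0],.012)[:2] for p in k],np.float32); r=cv2.minAreaRect(pts*1000)
    print(np.round(r[0],0),np.round(r[1],0),round(r[2],0), np.round(k[:,0].mean(0)))
```

```text
[ 628. -261.] [28. 30.] 86.0 [392. 149.]
[ 552. -265.] [27. 29.] 51.0 [342. 148.]
[ 485. -262.] [29. 27.] 63.0 [297. 148.]
[ 406. -244.] [29. 27.] 2.0 [248. 138.]
```

View pics/w4c.png

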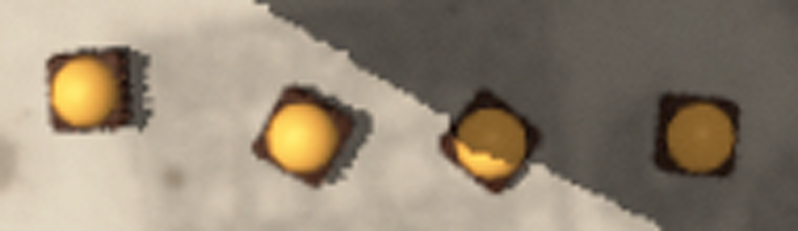

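```bash
python3 -m jog '[[0.03,0.01,-0.02,0],[0.07,0.02,-0.06,-0.07],[0.1,0.029,-0.1,-0.07],[0.107,0.029,-0.14,-0.07],[0.107,0.029,-0.18,-0.07],[0.107,0.029,-0.22,-0.07],[0.107,0.029,-0.25,-0.07],[0.107,0.029,-0.275,-0.07],[0.107,0.029,-0.288,-0.07],[0.107,0.029,-0.294,-0.07],[0.107,0.029,-0.294,-0.07],[0.107,0.029,-0.294,-0.07],[0.107,0.029,-0.294,-0.07]]'
python3 -m jog '[[0,0,0,0],[0,0,0,0],[0,0,0,0],[0,0,0,0],[0,0,0,0],[0,0,0,0],[0,0,0.01,0],[0,0,0.04,0],[0,0,0.08,0],[0,0,0.12,0],[0,0,0.14,0],[0,0,0.14,0]]' 1
python3 - <<'E'
from h import *
print(yaw())
im=np.load('pics/w4.npy',allow_pickle=True).item();t=np.load('pics/t4.npy',allow_pickle=True).item()
po=(np.array([ 0.5213, -0.2896,  0.2985]),[-2.2214,-2.2191,0])
for z in (.02,.05,.08,.11): print(z,px(t,450,218,z).round(3),wpx(im,po,332,203,z).round(3),px(t,450,143,z).round(3),wpx(im,po,468,203,z).round(3))
E
```

```text
time_s: 21.2
tcp_pos: [0.6287, -0.2616, 0.0068]
ee_rot: [2.299, 2.139, 0.001]
contact_force: [-0.7, -0.2, 0.0]
opening: 0.0513
grip_force: 0.0
time_s: 22.4
tcp_pos: [0.6293, -0.2619, 0.1499]
ee_rot: [2.296, 2.136, 0.004]
contact_force: [0.5, 0.1, -0.3]
opening: 0.028
grip_force: 30.0
(np.float64(175.87600060107263), array([ 0.6293, -0.2619,  0.1499]), array([ 0.006, -0.003, -1.   ]))
0.02 [ 0.543 -0.358  0.02 ] [ 0.538 -0.349  0.02 ] [ 0.754 -0.359  0.02 ] [ 0.768 -0.35   0.02 ]
0.05 [ 0.54  -0.349  0.05 ] [ 0.537 -0.34   0.05 ] [ 0.746 -0.351  0.05 ] [ 0.751 -0.34   0.05 ]
0.08 [ 0.537 -0.341  0.08 ] [ 0.535 -0.33   0.08 ] [ 0.739 -0.342  0.08 ] [ 0.735 -0.331  0.08 ]
0.11 [ 0.535 -0.332  0.11 ] [ 0.534 -0.321  0.11 ] [ 0.731 -0.334  0.11 ] [ 0.719 -0.321  0.11 ]
```

```bash
python3 -m jog '[[0,0.02,0.01,0.05],[-0.005,0.06,0.01,0.1],[-0.012,0.1,0.01,0.15],[-0.02,0.14,0.01,0.2],[-0.027,0.18,0.01,0.25],[-0.033,0.21,0.01,0.288],[-0.034,0.2245,0,0.288],[-0.034,0.2245,-0.02,0.288],[-0.034,0.2245,-0.04,0.288],[-0.034,0.2245,-0.053,0.288],[-0.034,0.2245,-0.053,0.288],[-0.034,0.2245,-0.053,0.288],[-0.034,0.2245,-0.053,0.288]]'
```

```text
time_s: 23.7
tcp_pos: [0.5946, -0.0371, 0.0933]
ee_rot: [1.969, 2.447, 0.001]
contact_force: [-0.2, -0.3, 0.1]
opening: 0.0275
grip_force: 30.0
```

```bash
cat >> h.py <<'E'
def gold(tag):
    s=robot.get_state(); po=(s['tcp_pos'],s['ee_rot']); print(po[0].round(4),round(yaw()[0],1))
    for n in ('wrist','top'):
        im=snap(n,tag+n+'.png'); a=im['color']; hsv=cv2.cvtColor(a,cv2.COLOR_BGR2HSV)
        m=((hsv[...,1]>(110 if n=='wrist' else 90))&(hsv[...,0]<30)).astype(np.uint8)
        f=(lambda u,v:wpx(im,po,u,v,.012)) if n=='wrist' else (lambda u,v:px(im,u,v,.012))
        for k in cv2.findContours(m,0,2)[0]:
            if not 15<cv2.contourArea(k)<2500: continue
            p=np.array([f(*q[0])[:2] for q in k],np.float32); r=cv2.minAreaRect(p*1000)
            if -330<r[0][1]<-80 and 300<r[0][0]<760 and 12<min(r[1]) and max(r[1])<45: print(n,np.round(r[0]),np.round(r[1]),round(r[2]))
E
python3 -m jog '[[0,0,0,0],[0,0,0,0],[0,0,0,0],[0,0,0,0],[0,0,0.02,0],[0,0,0.06,0],[0,0,0.1,0],[-0.003,-0.04,0.12,0.1],[-0.006,-0.08,0.14,0.2],[-0.01,-0.12,0.16,0.3],[-0.02,-0.16,0.18,0.4],[-0.03,-0.2,0.19,0.5],[-0.042,-0.228,0.19,0.6],[-0.042,-0.228,0.19,0.672],[-0.042,-0.228,0.19,0.672],[-0.042,-0.228,0.19,0.672]]' 0.45
python3 -c "
from h import *
gold('g1')"
```

```text
time_s: 25.3
tcp_pos: [0.5522, -0.2645, 0.2824]
ee_rot: [-1.055, -2.959, -0.0]
contact_force: [-0.7, 0.2, -0.1]
opening: 0.0517
grip_force: 0.0
[ 0.5522 -0.2645  0.2824] 50.8
wrist [ 552. -265.] [25. 29.] 51
wrist [ 516. -291.] [28. 28.] 76
wrist [ 405. -244.] [28. 27.] 1
top [ 553. -264.] [27. 28.] 46
```

View pics/g1wrist.png

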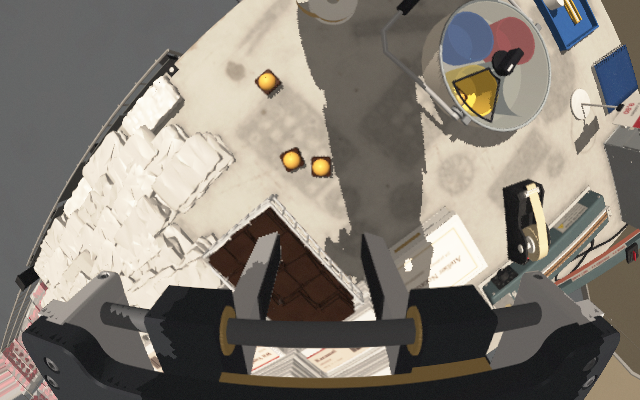

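```bash
python3 -m jog '[[0,0,-0.01,-0.15],[0,0,-0.03,-0.3],[0,0,-0.05,-0.45],[0,0,-0.07,-0.6],[0,0,-0.09,-0.75],[0,0,-0.1,-0.9],[0,0,-0.1,-1.05],[0,0,-0.1,-1.2],[0,0,-0.1,-1.35],[0,0,-0.12,-1.5],[0,0,-0.15,-1.571],[0,0,-0.19,-1.571],[0,0,-0.23,-1.571],[0,0,-0.255,-1.571],[0,0,-0.27,-1.571],[0,0,-0.277,-1.571],[0,0,-0.277,-1.571],[0,0,-0.277,-1.571],[0,0,-0.277,-1.571]]' 0.52
python3 -m jog '[[0,0,0,0],[0,0,0,0],[0,0,0,0],[0,0,0,0],[0,0,0,0],[0,0,0,0],[0,0,0.01,0],[0,0,0.04,0],[0,0,0.08,0],[0,0,0.12,0],[0,0,0.15,0],[0,0,0.15,0],[0,0,0.15,0]]' 1
```

```text
time_s: 27.3
tcp_pos: [0.5528, -0.2652, 0.0068]
ee_rot: [2.836, 1.348, 0.002]
contact_force: [0.1, -0.3, 0.3]
opening: 0.0451
grip_force: 0.0
time_s: 28.6
tcp_pos: [0.5521, -0.2648, 0.1559]
ee_rot: [2.837, 1.349, 0.001]
contact_force: [-0.0, -0.4, -0.8]
opening: 0.0276
grip_force: 30.0
```

```bash
python3 -m jog '[[0,0.02,0,0.08],[0.005,0.06,0,0.2],[0.012,0.1,0,0.33],[0.02,0.14,0,0.46],[0.026,0.18,0,0.6],[0.033,0.21,0,0.72],[0.038,0.235,0,0.84],[0.038,0.2445,-0.01,0.902],[0.038,0.2445,-0.03,0.902],[0.038,0.2445,-0.05,0.902],[0.038,0.2445,-0.063,0.902],[0.038,0.2445,-0.063,0.902],[0.038,0.2445,-0.063,0.902],[0.038,0.2445,-0.063,0.902]]'
python3 -m jog '[[0,0,0,0],[0,0,0,0],[0,0,0,0],[0,0,0,0],[0,0,0.02,0],[0,0,0.06,0],[0,0,0.1,0],[-0.003,-0.04,0.12,0],[-0.006,-0.08,0.14,0],[-0.01,-0.12,0.16,0],[-0.02,-0.16,0.18,-0.1],[-0.03,-0.2,0.19,-0.2],[-0.04,-0.24,0.19,-0.3],[-0.05,-0.27,0.19,-0.4],[-0.06,-0.27,0.19,-0.46],[-0.075,-0.27,0.19,-0.46],[-0.075,-0.27,0.19,-0.46],[-0.075,-0.27,0.19,-0.46]]' 0.48
python3 -c "
from h import *
gold('g2')
a=cv2.imread('pics/g2wrist.png');b=cv2.imread('pics/g2top.png')
cv2.imwrite('pics/g2c.png',np.hstack([cv2.resize(a[0:200,240:560],(640,400)),]))"
```

```text
time_s: 30.0
tcp_pos: [0.5905, -0.0205, 0.0933]
ee_rot: [1.965, 2.45, 0.001]
contact_force: [-0.5, 0.0, -0.3]
opening: 0.0274
grip_force: 30.0
time_s: 31.8
tcp_pos: [0.5154, -0.2903, 0.2828]
ee_rot: [2.472, 1.938, 0.0]
contact_force: [-0.7, -0.4, 0.3]
opening: 0.0487
grip_force: 0.0
[ 0.5154 -0.2903  0.2828] 166.2
wrist [ 517. -291.] [27. 27.] 76
wrist [ 406. -244.] [28. 30.] 89
top [ 406. -244.] [27. 28.] 2
top [ 517. -291.] [27. 28.] 64
```

View pics/g2c.png

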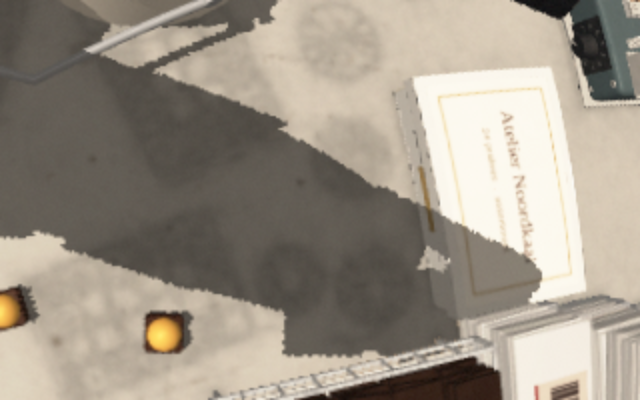

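```bash
python3 -m jog '[[0.0015,-0.001,-0.03,0],[0.0015,-0.001,-0.08,0],[0.0015,-0.001,-0.13,0],[0.0015,-0.001,-0.18,0],[0.0015,-0.001,-0.22,0],[0.0015,-0.001,-0.25,0],[0.0015,-0.001,-0.27,0],[0.0015,-0.001,-0.277,0],[0.0015,-0.001,-0.277,0],[0.0015,-0.001,-0.277,0],[0.0015,-0.001,-0.277,0]]'
python3 -m jog '[[0,0,0,0],[0,0,0,0],[0,0,0,0],[0,0,0,0],[0,0,0,0],[0,0,0,0],[0,0,0.01,0],[0,0,0.04,0],[0,0,0.08,0],[0,0,0.12,0],[0,0,0.15,0],[0,0,0.15,0],[0,0,0.15,0]]' 1
```

```text
time_s: 33.0
tcp_pos: [0.5173, -0.2917, 0.0068]
ee_rot: [2.471, 1.937, 0.001]
contact_force: [0.7, 0.5, 0.3]
opening: 0.049
grip_force: 0.0
time_s: 34.3
tcp_pos: [0.5166, -0.2914, 0.1559]
ee_rot: [2.472, 1.938, 0.0]
contact_force: [0.1, 0.4, -0.9]
opening: 0.0273
grip_force: 29.9
```

```bash
python3 -m jog '[[0,0.02,0.01,0.05],[0.01,0.06,0.03,0.15],[0.02,0.1,0.05,0.25],[0.04,0.14,0.07,0.35],[0.055,0.17,0.08,0.459],[0.065,0.18,0.08,0.459],[0.065,0.18,0.08,0.459],[0.065,0.18,0.08,0.459]]'
python3 -c "
from h import *
print(yaw())
a=snap('wrist','w6.png')['color']
cv2.imwrite('pics/w6c.png',cv2.resize(a[70:270,200:440],(720,600),interpolation=cv2.INTER_CUBIC))"
```

```text
time_s: 35.1
tcp_pos: [0.5809, -0.1122, 0.2338]
ee_rot: [-1.968, -2.446, 0.002]
contact_force: [-0.8, -0.7, -0.1]
opening: 0.0272
grip_force: 29.9
(np.float64(12.366819324822064), array([ 0.5809, -0.1122,  0.2338]), array([-0.003,  0.   , -1.   ]))
```

View pics/w6c.png

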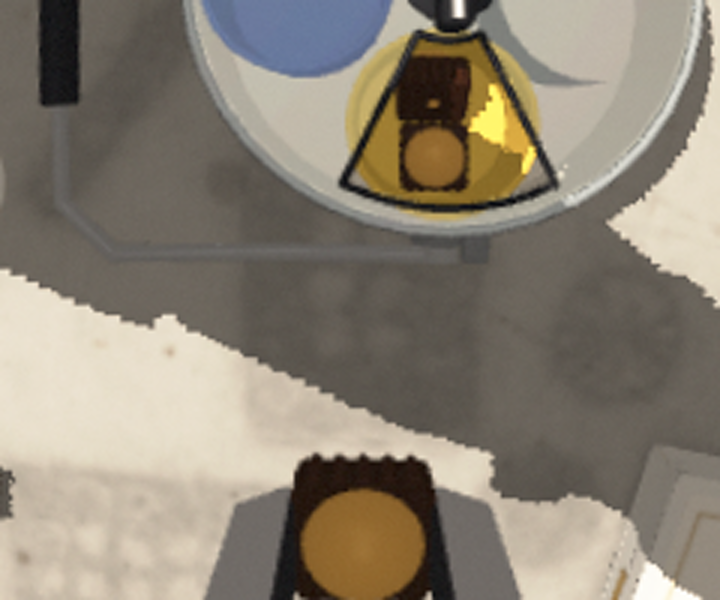

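```bash
python3 -m jog '[[0.005,0.03,0,0],[0.012,0.06,-0.02,0],[0.0185,0.0805,-0.05,0],[0.0185,0.0805,-0.09,0],[0.0185,0.0805,-0.12,0],[0.0185,0.0805,-0.138,0],[0.0185,0.0805,-0.14,0],[0.0185,0.0805,-0.14,0],[0.0185,0.0805,-0.14,0]]'
python3 -m jog '[[0,0,0,0],[0,0,0,0],[0,0,0,0],[0,0,0,0],[0,0,0.02,0],[0,0,0.06,0],[0,0,0.1,0],[-0.02,-0.04,0.12,0],[-0.04,-0.08,0.14,0],[-0.07,-0.12,0.16,0],[-0.1,-0.16,0.18,-0.06],[-0.13,-0.19,0.19,-0.12],[-0.16,-0.21,0.19,-0.18],[-0.18,-0.213,0.19,-0.2],[-0.193,-0.213,0.19,-0.2],[-0.193,-0.213,0.19,-0.2],[-0.193,-0.213,0.19,-0.2]]' 0.48
python3 -c "
from h import *
gold('g3')"
```

```text
time_s: 36.05
tcp_pos: [0.6006, -0.0316, 0.0967]
ee_rot: [1.967, 2.448, 0.001]
contact_force: [-0.4, -0.0, 0.0]
opening: 0.0277
grip_force: 29.9
time_s: 37.75
tcp_pos: [0.4077, -0.2436, 0.2856]
ee_rot: [2.2, 2.242, 0.0]
contact_force: [-0.6, 0.3, 0.4]
opening: 0.0489
grip_force: 0.0
[ 0.4077 -0.2436  0.2856] 1.1
wrist [ 405. -244.] [25. 27.] 1
top [ 406. -244.] [27. 28.] 2
```

```bash
python3 -m jog '[[-0.002,0,-0.03,0],[-0.002,0,-0.08,0],[-0.002,0,-0.13,0],[-0.002,0,-0.18,0],[-0.002,0,-0.22,0],[-0.002,0,-0.25,0],[-0.002,0,-0.27,0],[-0.002,0,-0.28,0],[-0.002,0,-0.28,0],[-0.002,0,-0.28,0],[-0.002,0,-0.28,0]]'
python3 -m jog '[[0,0,0,0],[0,0,0,0],[0,0,0,0],[0,0,0,0],[0,0,0,0],[0,0,0,0],[0,0,0.01,0],[0,0,0.04,0],[0,0,0.08,0],[0,0,0.12,0],[0.03,0.02,0.15,0.03],[0.06,0.04,0.18,0.06],[0.09,0.06,0.2,0.09],[0.12,0.08,0.22,0.12],[0.15,0.1,0.22,0.15],[0.17,0.12,0.22,0.2],[0.175,0.13,0.22,0.2],[0.175,0.13,0.22,0.2]]' 1
python3 -c "
from h import *
print(yaw())
a=snap('wrist','w7.png')['color']
cv2.imwrite('pics/w7c.png',cv2.resize(a[70:270,200:440],(720,600),interpolation=cv2.INTER_CUBIC))"
```

```text
time_s: 38.95
tcp_pos: [0.4058, -0.2442, 0.0065]
ee_rot: [2.2, 2.24, 0.0]
contact_force: [-0.6, -0.6, -0.7]
opening: 0.0484
grip_force: 0.0
time_s: 40.75
tcp_pos: [0.58, -0.1129, 0.2254]
ee_rot: [-1.966, -2.45, 0.0]
contact_force: [-0.6, -0.1, 0.4]
opening: 0.0274
grip_force: 30.0
(np.float64(12.520762027818076), array([ 0.58  , -0.1129,  0.2254]), array([-0.001,  0.   , -1.   ]))
```

View pics/w7c.png

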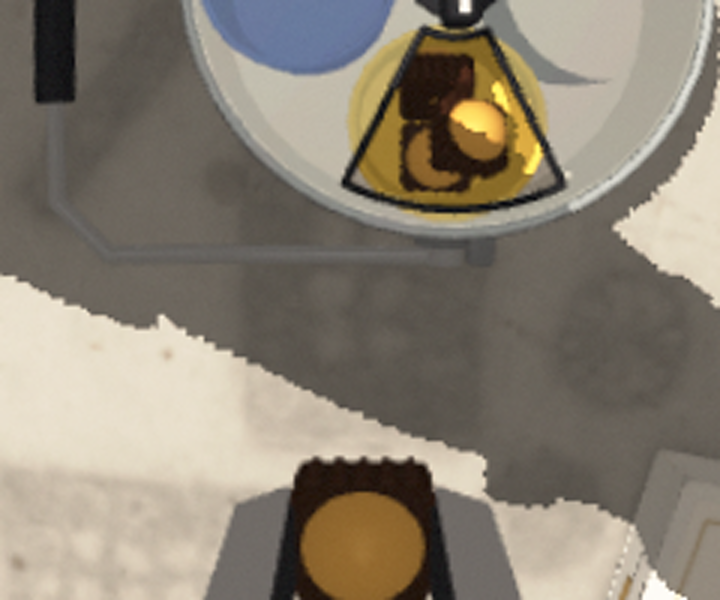

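```bash
python3 -m jog '[[0.003,0.03,0,0],[0.006,0.06,-0.02,0],[0.009,0.085,-0.05,0],[0.009,0.0935,-0.09,0],[0.009,0.0935,-0.12,0],[0.009,0.0935,-0.131,0],[0.009,0.0935,-0.132,0],[0.009,0.0935,-0.132,0],[0.009,0.0935,-0.132,0],[0.009,0.0935,-0.132,0]]'
python3 -m jog '[[0,0,0,0],[0,0,0,0],[0,0,0,0],[0,0,0,0],[0,0,0.02,0],[0,0,0.06,0],[0,0,0.1,0],[-0.003,-0.03,0.13,0],[-0.006,-0.06,0.14,0],[-0.01,-0.09,0.14,0],[-0.01,-0.093,0.14,0],[-0.01,-0.093,0.14,0]]' 0.48
python3 -c "
from h import *
print(yaw())
a=snap('wrist','w8.png')['color']
cv2.imwrite('pics/w8c.png',cv2.resize(a[70:270,200:440],(720,600),interpolation=cv2.INTER_CUBIC))"
```

```text
time_s: 41.8
tcp_pos: [0.5896, -0.0207, 0.0948]
ee_rot: [1.966, 2.448, 0.002]
contact_force: [0.3, 0.6, -0.0]
opening: 0.028
grip_force: 30.0
time_s: 43.0
tcp_pos: [0.579, -0.1138, 0.2332]
ee_rot: [-1.968, -2.448, 0.0]
contact_force: [0.7, -0.6, -0.4]
opening: 0.0488
grip_force: 0.0
(np.float64(12.4177475598384), array([ 0.579 , -0.1138,  0.2332]), array([-0.,  0., -1.]))
```

View pics/w8c.png

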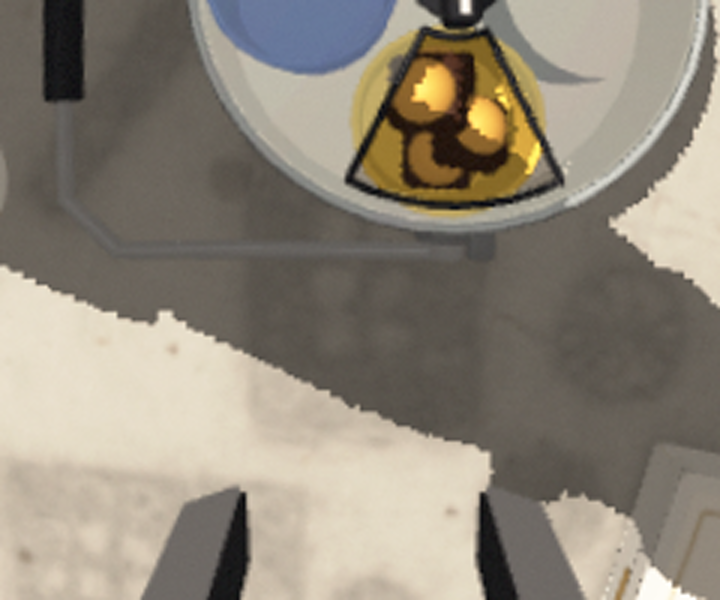

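```bash
python3 -m jog '[[0,0.04,0,0],[0,0.08,0,0],[0.001,0.12,0,0],[0.0015,0.1415,0,0],[0.0015,0.1415,-0.03,0],[0.0015,0.1415,-0.07,0],[0.0015,0.1415,-0.11,0],[0.0015,0.1415,-0.13,0],[0.0015,0.1415,-0.134,0],[0.0015,0.1415,-0.134,0],[0.0015,0.1415,-0.134,0]]'
python3 -m jog '[[0,0,0,0],[0,0,0,0],[0,0,0,0],[0,0,0,0],[0,0,0,0],[0,0,0,0],[0,0,0,0.05],[0,0,0,0.15],[0,0,0,0.27]]' 1
python3 -c "
from h import *
print(yaw())"
```

```text
time_s: 44.15
tcp_pos: [0.5813, 0.0285, 0.1009]
ee_rot: [1.965, 2.449, 0.002]
contact_force: [0.3, -0.4, 0.3]
opening: 0.0488
grip_force: 0.0
time_s: 45.05
tcp_pos: [0.5804, 0.028, 0.0995]
ee_rot: [-1.613, -2.695, 0.001]
contact_force: [-2.4, -0.9, 1.2]
opening: 0.0115
grip_force: 30.0
(np.float64(28.186497979800247), array([0.5804, 0.028 , 0.0995]), array([-0., -0., -1.]))
```

```bash
python3 -m jog '[[0,0,0,0.12],[0,0,0,0.24],[0,0,0,0.36],[0,0,0,0.48],[0,0,0,0.6],[0,0,0,0.72],[0,0,0,0.84],[0,0,0,0.96],[0,0,0,1.08],[0,0,0,1.2],[0,0,0,1.27],[0,0,0,1.3],[0,0,0,1.3],[0,0,0,1.3]]'
python3 -c "
from h import *
print(yaw())"
python3 -m jog '[[0,0,0,0],[0,0,0,0],[0,0,0,0],[0,0,0,0],[0,0,0.02,0],[0,0,0.06,0],[0,0,0.11,0],[0,0,0.16,0],[0,0,0.2,0],[0,0,0.2,0],[0,0,0.2,0]]' 0.57
python3 -c "
from h import *
s=robot.get_state();print(s['joints'].round(2),yaw(),s['ee_rot'])
snap('wrist','w9.png')"
```

```text
time_s: 46.45
tcp_pos: [0.5802, 0.0275, 0.0995]
ee_rot: [0.34, -3.122, 0.001]
contact_force: [-4.4, -5.0, 3.8]
opening: 0.0119
grip_force: 30.0
(np.float64(102.44203534918945), array([0.5802, 0.0275, 0.0995]), array([-0.001, -0.001, -1.   ]))
time_s: 47.55
tcp_pos: [0.5807, 0.0282, 0.2996]
ee_rot: [-0.341, 3.122, -0.0]
contact_force: [-0.2, 0.0, -1.0]
opening: 0.0409
grip_force: 0.0
[-0.01  0.32  1.28  0.    1.54 -1.8 ] (np.float64(102.45020306047833), array([0.5807, 0.0282, 0.2996]), array([ 0.001,  0.   , -1.   ])) [-3.40550282e-01  3.12207725e+00 -1.38914769e-04]
```

View pics/w9.png

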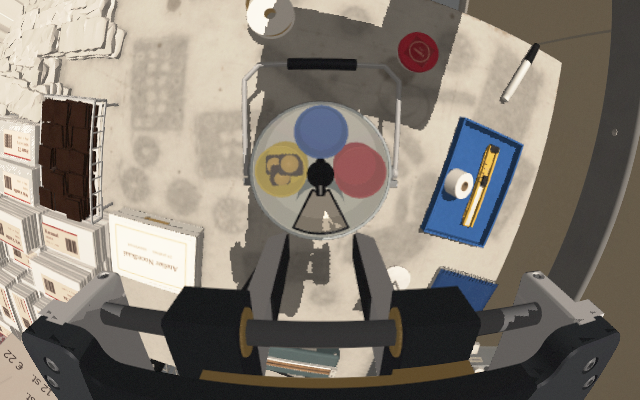

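```bash
python3 -m jog '[[-0.01,0,0,-0.15],[-0.03,-0.005,0,-0.3],[-0.05,-0.01,0,-0.45],[-0.07,-0.015,0,-0.6],[-0.09,-0.02,0,-0.75],[-0.11,-0.025,0,-0.9],[-0.13,-0.03,0,-1.05],[-0.1423,-0.032,0,-1.2],[-0.1423,-0.032,-0.02,-1.35],[-0.1423,-0.032,-0.05,-1.5],[-0.1423,-0.032,-0.1,-1.57],[-0.1423,-0.032,-0.13,-1.57],[-0.1423,-0.032,-0.15,-1.57],[-0.1423,-0.032,-0.15,-1.57],[-0.1423,-0.032,-0.15,-1.57]]'
python3 -c "
from h import *
print(yaw())
a=snap('wrist','w10.png')['color']
cv2.imwrite('pics/w10c.png',cv2.resize(a[80:320,160:480],(640,480)))"
```

```text
time_s: 49.1
tcp_pos: [0.4381, -0.0039, 0.1493]
ee_rot: [-1.966, -2.449, 0.001]
contact_force: [-0.0, -0.5, 1.1]
opening: 0.0406
grip_force: 0.0
(np.float64(12.491406533513283), array([ 0.4381, -0.0039,  0.1493]), array([-0.001,  0.   , -1.   ]))
```

View pics/w10c.png

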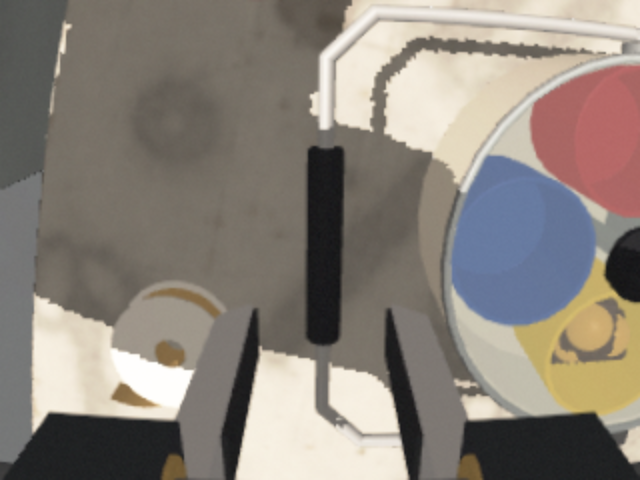

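```bash
python3 -m jog '[[0,0,-0.03,0],[0,0,-0.06,0],[0,0,-0.085,0],[0,0,-0.097,0],[0,0,-0.097,0],[0,0,-0.097,0],[0,0,-0.097,0]]'
python3 -m jog '[[0,0,0,0],[0,0,0,0],[0,0,0,0],[0,0,0,0],[0,0,0,0],[0,0,0,0],[0,0,0,0]]' 1
python3 - <<'E'
import numpy as np
for t in np.arange(0,1.74,.1).tolist()+[1.72]:
    a=.145*(1-np.cos(t)); print(round(t,2),[round(a*.9763,3),round(a*.2164,3),round(.145*np.sin(t),3),0])
E
```

```text
time_s: 49.85
tcp_pos: [0.4391, -0.0039, 0.0538]
ee_rot: [1.965, 2.449, 0.002]
contact_force: [0.2, 0.2, 0.2]
opening: 0.0405
grip_force: 0.0
time_s: 50.55
tcp_pos: [0.439, -0.0038, 0.0527]
ee_rot: [1.966, 2.449, 0.002]
contact_force: [5.4, 0.9, -0.8]
opening: 0.0152
grip_force: 30.0
0.0 [np.float64(0.0), np.float64(0.0), np.float64(0.0), 0]
0.1 [np.float64(0.001), np.float64(0.0), np.float64(0.014), 0]
0.2 [np.float64(0.003), np.float64(0.001), np.float64(0.029), 0]
0.3 [np.float64(0.006), np.float64(0.001), np.float64(0.043), 0]
0.4 [np.float64(0.011), np.float64(0.002), np.float64(0.056), 0]
0.5 [np.float64(0.017), np.float64(0.004), np.float64(0.07), 0]
0.6 [np.float64(0.025), np.float64(0.005), np.float64(0.082), 0]
0.7 [np.float64(0.033), np.float64(0.007), np.float64(0.093), 0]
0.8 [np.float64(0.043), np.float64(0.01), np.float64(0.104), 0]
0.9 [np.float64(0.054), np.float64(0.012), np.float64(0.114), 0]
1.0 [np.float64(0.065), np.float64(0.014), np.float64(0.122), 0]
1.1 [np.float64(0.077), np.float64(0.017), np.float64(0.129), 0]
1.2 [np.float64(0.09), np.float64(0.02), np.float64(0.135), 0]
1.3 [np.float64(0.104), np.float64(0.023), np.float64(0.14), 0]
1.4 [np.float64(0.118), np.float64(0.026), np.float64(0.143), 0]
1.5 [np.float64(0.132), np.float64(0.029), np.float64(0.145), 0]
1.6 [np.float64(0.146), np.float64(0.032), np.float64(0.145), 0]
1.7 [np.float64(0.16), np.float64(0.035), np.float64(0.144), 0]
1.72 [np.float64(0.163), np.float64(0.036), np.float64(0.143), 0]
```

```bash
python3 -m jog '[[0.001,0,0.014,0],[0.003,0.001,0.029,0],[0.006,0.001,0.043,0],[0.011,0.002,0.056,0],[0.017,0.004,0.07,0],[0.025,0.005,0.082,0],[0.033,0.007,0.093,0],[0.043,0.01,0.104,0],[0.054,0.012,0.114,0],[0.065,0.014,0.122,0]]'
python3 -m jog '[[0.012,0.003,0.007,0],[0.025,0.006,0.013,0],[0.039,0.009,0.018,0],[0.053,0.012,0.021,0],[0.067,0.015,0.023,0],[0.081,0.018,0.023,0],[0.095,0.021,0.022,0],[0.098,0.022,0.021,0],[0.098,0.022,0.021,0],[0.098,0.022,0.021,0]]'
```

```text
time_s: 51.55
tcp_pos: [0.5039, 0.0099, 0.1729]
ee_rot: [-1.967, -2.449, 0.001]
contact_force: [11.9, -1.3, -21.8]
opening: 0.0149
grip_force: 30.0
time_s: 52.55
tcp_pos: [0.6015, 0.0312, 0.196]
ee_rot: [1.966, 2.448, -0.001]
contact_force: [2.0, -6.3, 6.5]
opening: 0.0151
grip_force: 30.0
```

```bash
python3 -m jog '[[0,0,0,0],[0,0,0,0],[0,0,0,0],[0,0,0,0],[0,0,0,0],[0,0,0.01,0],[0,0,0.03,0],[0,0,0.06,0],[0,0,0.1,0],[-0.03,-0.04,0.12,0],[-0.06,-0.08,0.13,0],[-0.1,-0.12,0.13,0],[-0.13,-0.16,0.13,0],[-0.15,-0.2,0.13,0],[-0.15,-0.22,0.13,0],[-0.15,-0.22,0.13,0],[-0.15,-0.22,0.13,0]]' 0.5
python3 -c "
from h import *
a=snap('scene','s9.png')['color'];b=snap('top','t9.png')['color']
cv2.imwrite('pics/s9c.png',np.vstack([cv2.resize(a[130:330,240:460],(440,400),interpolation=cv2.INTER_CUBIC)]+[np.zeros((0,440,3),np.uint8)]))
c=np.hstack([cv2.resize(a[130:330,240:440],(400,400)),cv2.resize(b[140:340,160:360],(400,400))]);cv2.imwrite('pics/s9c.png',c)"
```

```text
time_s: 54.25
tcp_pos: [0.4513, -0.1878, 0.326]
ee_rot: [1.968, 2.449, 0.0]
contact_force: [0.7, 0.5, -0.1]
opening: 0.047
grip_force: 0.0
```

View pics/s9c.png

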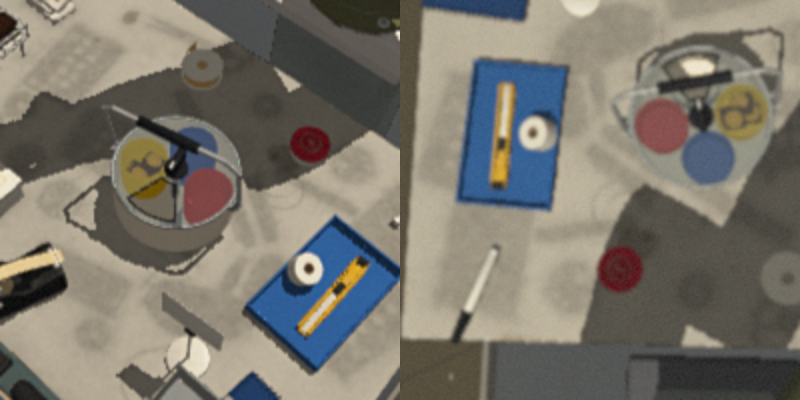

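```bash
python3 -c "
from cell import robot
print(robot.close_job())"
```

```text
the job is handed in; nothing more can be done
None
```

The job is done and handed in at about 54 s: cutter and label roll in the tray, all four pralines in the yellow cup, the lid closed over the plug and the handle up on its stop; the red tin, ribbon roll and ticket stand were not touched.

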